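# Count to the third gap of the drying rack and push the basket in

## Task

The waiting mesh basket on the drying rack's front ledge goes in the third gap, counted from the end nearest the ultrasonic cleaner, filled gaps included. First run a fingertip along the rack's top rail from that end, over the first gap, then the second, stopping over the third and going no further; then push the basket with the fingers, without lifting it, along the ledge and into that gap until it is fully home against the back stop, leaving the stored baskets and everything else on the bench where they are.

Things in the scene. Friction and masses are not known exactly. Their poses are not given: they have to be found in the camera images.
- rack: White coated drying rack fixed to the bench, 388 mm wide (y), 217 mm deep (x). Origin on the bench, midway along the line of the divider noses; x points into the gaps, away from the robot, y to the robot's left. Seven dividers 4 mm thick, 43 mm high, from x = 0 to +90 mm, leave six gaps 60 mm clear at y = +160, +96, +32, -32, -96, -160 mm. The floor is a 3 mm sheet.
- ledge (a point): Middle of the rack's front ledge, on its floor sheet (3 mm above the bench), at rack x = -62 mm; axes as the rack. The flat ledge runs from x = -125 mm to the divider noses at 0, 388 mm wide, open at both ends. A lip 3 mm thick along its front edge reaches 9 mm above the bench.
- back_stop (a point): Middle of the low upright strip, 26 mm high, that closes the back of all gaps: the front face, at rack x = +78 mm, 15 mm above the bench; axes as the rack. Rigid.
- cleaner_front (a point): Ultrasonic cleaner: stainless tank 300 mm wide, 240 mm deep, 220 mm high with black side grips, control panel on its front and a wire basket inside. It stands in the back left or back right of the bench (a stack of two white totes at the other side). Point: on the bench, 90 mm in front of the middle of its front face.
- basket: Waiting basket: closed wire-mesh box, 90 (x) x 52 (y) x 30 mm, upright corners rounded 8 mm, 0.15-0.31 kg, loose on the ledge, long axis about square to the rail. Origin: centre of underside. Slides at 1 to 3 N. Home, its far end touches the back stop: origin at rack x = +33 mm, near end 12 mm in front of the noses, 22 mm short of the rail; 4 mm play each side.
- rail_a: Stretch of the rack's top rail over the first gap from the robot's left: flat rigid bar 20 mm across (rack x = +10 to +30 mm), 64 mm long, divider to divider, flush with its neighbours; top 48 mm, underside 42 mm above the bench. Origin: middle of its top face; axes as the rack. Shut fingers fit on one stretch, open ones may span several.
- rail_b: Stretch of the rack's top rail over the second gap from the robot's left: flat rigid bar 20 mm across (rack x = +10 to +30 mm), 64 mm long, divider to divider, flush with its neighbours; top 48 mm, underside 42 mm above the bench. Origin: middle of its top face; axes as the rack. Shut fingers fit on one stretch, open ones may span several.
- rail_c: Stretch of the rack's top rail over the third gap from the robot's left: flat rigid bar 20 mm across (rack x = +10 to +30 mm), 64 mm long, divider to divider, flush with its neighbours; top 48 mm, underside 42 mm above the bench. Origin: middle of its top face; axes as the rack. Shut fingers fit on one stretch, open ones may span several.
- rail_d: Stretch of the rack's top rail over the fourth gap from the robot's left: flat rigid bar 20 mm across (rack x = +10 to +30 mm), 64 mm long, divider to divider, flush with its neighbours; top 48 mm, underside 42 mm above the bench. Origin: middle of its top face; axes as the rack. Shut fingers fit on one stretch, open ones may span several.
- rail_e: Stretch of the rack's top rail over the fifth gap from the robot's left: flat rigid bar 20 mm across (rack x = +10 to +30 mm), 64 mm long, divider to divider, flush with its neighbours; top 48 mm, underside 42 mm above the bench. Origin: middle of its top face; axes as the rack. Shut fingers fit on one stretch, open ones may span several.
- rail_f: Stretch of the rack's top rail over the sixth gap from the robot's left: flat rigid bar 20 mm across (rack x = +10 to +30 mm), 64 mm long, divider to divider, flush with its neighbours; top 48 mm, underside 42 mm above the bench. Origin: middle of its top face; axes as the rack. Shut fingers fit on one stretch, open ones may span several.
- stored_full: A basket like the waiting one, already stored in a gap of the rack (loose). Origin: centre of its underside. Leave.
- stored_low: A lower mesh basket, 90 x 46 x 20 mm, already stored in a gap of the rack (loose). Origin: centre of its underside. Leave.
- wash_bottle: White wash bottle, 64 mm across, 160 mm high, standing at the rack's right. Origin: centre of its underside. Leave.
- beaker: Glass beaker, 68 mm across, 75 mm high, standing at the rack's left. Origin: centre of its underside. Leave.
- tweezers: Steel tweezers, 130 mm long, lying in front of the rack. Origin: near mid-length on the bench. Leave.
- brush: White-handled brush, 160 mm long, lying in front of the rack. Origin: on the bench under its middle part. Leave.
- puck_jar: Grey screw-lid jar, 60 mm across, 44 mm high, at the rack's right front. Origin: centre of its underside. Leave.

How it is judged:
By the outcome, as a careful person would: the job done as asked, in the order asked, and still so for the second after the job is handed in, with the robot touching nothing.
It also fails if it takes over 67 s, if anything falls off the work surface, if the arm or the gripper's body presses on something with over 40 N, if the wrist force passes 120 N, or if a joint passes its speed limit or range.

## Robot

A 6-joint arm with a two-finger parallel gripper is mounted at the origin on the work surface. World frame = base frame: x ahead of the robot, y to its left, z up, the work surface at z = 0. Lengths are in m, angles in rad, forces in N, time in s.
With the tool pointing down it reaches from about 0.4 to 0.825 m from the base axis. Payload 7 kg.
Tool frame: the origin (TCP) lies at the very end of the fingers, on their centre line; the grasp point (between the pads) lies behind it (bot.grip_point_offset is the z of the grasp point in the tool frame, in m); z points along the fingers, y is the line along which they close (so a half turn about z gives the same grasp; the last joint's range is limited). The gripper opens to 88 mm and grips with 3 to 60 N. Pads are 19 mm wide; open, the fingers measure 130 mm over their backs; the gripper's body (78 mm by 193 mm) begins 47 mm behind the grasp point.
Start: joints at [-0.899, 0.359, 0.012, 0, -1.224, -0.288], TCP at [0.253, -0.626, 0.191] pointing down, gripper open.
Joint ranges: [-3.07, 3.07], [-1.43, 2.12], [-1.02, 1.25], [-3.03, 1.67], [-3.05, -0], [-3.03, 3.03]. Speed limits (rad/s): [2.39, 2.39, 3.01, 3.14, 3.14, 3.14].

## Interface

Orientations are given as a rotation vector (axis times angle).
In Python, from workcell import bot gives the robot as it stands. The module is installed in compiled form; this text tells all that it offers.
- The arm moves only by the tool play_rows, never from a script. Its argument "deltas" is a list of rows, each a list of 7 numbers: the turn, a rotation vector about the tool's x, y, z in rad, then the shift along the tool's x, y, z in mm, then the finger opening in mm, from 0 to 87.6. In form: [[ax, ay, az, tx, ty, tz, claw], ...]. A call has 1 to 12 rows; each row shifts and turns the commanded pose from where the row before left it, along the tool's axes as they then stand; what a row does not reach is not made up. A row lasts 1/10 s, in which the tool goes at most 50 mm and 8.59 degrees, less where a joint would pass 70% of its speed; a pose out of reach is approached as far as the arm can. A call is refused whole if a number of a shift passes 50 or a number of a turn 0.15, either way. A call with a gripper value outside its range is refused whole. The fingers move at their own pace and stop on an object; "grip_force" is the grip in N (left out, the last holds). Time passes only in rows, so rows that do not move let the fingers close. It gives the time, the measured TCP pose, the force, the opening and the grip force at its end, in the units of the state.
- bot.observe(): the state, without advancing time (a new reading comes with each control period).
- bot.read_camera(name): name is "scene" or "top" or "wrist"; returns the picture (400x640x3 uint8, red, green, blue); there is no depth.
- bot.camera_params(name): a dict with "fx", "fy", "cx", "cy" (pixels), "rvec" (rotation vector, rad) and "tvec" (3), from world to camera coordinates, as OpenCV has them. Camera axes: x right, y down, z forward; pixel columns grow to the right and rows downward; lengths in m; the calibration is good to about 2 mm. A picture is of the moment at which its call begins: read the wrist's pose just before it. camera_params takes no time and is no camera call; for the wrist camera it gives the pose at the moment of the call.
- bot.hand_in(): hands the job in; it is judged then, once.
The state is a dict: "time": time; "q": joint angles; "dq": joint speeds; "tau": joint torques, N m; "tcp_pos": TCP position; "ee_rot": TCP orientation; "ft_force": force on the tool from outside, world axes, zero at the start; "moment": the same for the moment, N m; "grip_width": finger opening in m; "grasp_force": force on a finger pad.
Only numpy, scipy, OpenCV 4.12 (cv2) and the standard library are available. Lean on these libraries where they do the work, as an engineer would, in place of code of your own. Each camera call takes 0.05 s, during which the arm holds its last target. There are 200 camera calls.

## Working session

There is one attempt and no reset: what is moved stays moved. The work goes in short steps, Python scripts to look and compute and a tool call to move; the robot and the scene stay as the last step left them, time stands still between calls to the robot, and variables do not carry over. Pictures are saved under pics/ and viewed, at most 10 in all, crops included, and the job is handed in when it is done.

Besides the shell and the picture viewer there is one more tool, called after "Call:" as a command line: name --pt "numbers of a row" for each row, then --argument value for the rest. play_rows: Moves the arm, as the interface text tells. Its arguments: {"type":"object","properties":{"deltas":{"type":"array"},"grip_force":{"type":"number"}},"required":["deltas"]}

```bash
mkdir -p pics; cat > h.py <<'E'
import numpy as np, cv2
from workcell import bot
def cam(n):
    p=bot.camera_params(n); K=np.array([[p['fx'],0,p['cx']],[0,p['fy'],p['cy']],[0,0,1.]])
    return K,np.array(p['rvec'],float),np.array(p['tvec'],float)
def unproj(n,uv,z,c=None):
    K,r,t=c or cam(n); R=cv2.Rodrigues(r)[0]; o=-R.T@t
    uv=np.atleast_2d(np.array(uv,float)); d=(R.T@np.linalg.inv(K)@np.c_[uv,np.ones(len(uv))].T).T
    z=np.broadcast_to(z,len(uv)); return o+d*((z-o[2])/d[:,2])[:,None]
def proj(n,P,c=None):
    K,r,t=c or cam(n); return cv2.projectPoints(np.atleast_2d(np.array(P,float)),r,t,K,None)[0][:,0]
def snap(n,f):
    im=bot.read_camera(n); cv2.imwrite('pics/'+f,im[:,:,::-1]); return im
E
python3 - <<'E'
from h import *
a=snap('top','top0.png'); snap('scene','scene0.png')
print(bot.observe(), bot.grip_point_offset)
for n in('top','scene'):
    K,r,t=cam(n); print(n,K[0,0],-cv2.Rodrigues(r)[0].T@t)
E
```

```text
{'time': 0.1, 'q': array([-8.98868213e-01,  3.59302725e-01,  1.11381806e-02, -3.54822656e-04,
       -1.22411071e+00, -2.88071826e-01]), 'dq': array([ 0.00014154, -0.00094341,  0.00284861,  0.00163183,  0.00032002,
       -0.00244215]), 'tau': array([ 3.44274449e-04, -5.84161234e+01,  2.93752027e+01,  7.01552510e+00,
        1.02232632e-02, -5.21449192e-05]), 'tcp_pos': array([ 0.25255957, -0.62541874,  0.18981084]), 'ee_rot': array([ 5.99004801e-01, -3.08356300e+00, -2.30228733e-03]), 'ft_force': array([0.16058674, 0.46252882, 0.66503175]), 'moment': array([-0.03661894, -0.0177184 ,  0.01289236]), 'grasp_force': 0.0, 'grip_width': 0.0876029453849453} -0.0188
top 455.37038349750617 [0.34910926 0.00450059 1.31953246]
scene 423.7602646137814 [ 1.06101304 -0.55022074  1.17051731]
```

View pics/top0.png

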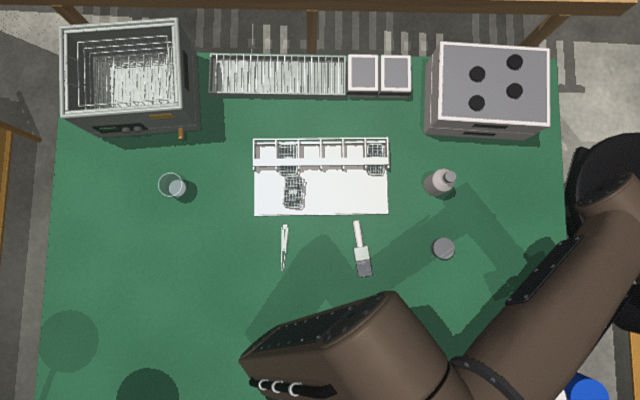

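View pics/scene0.png

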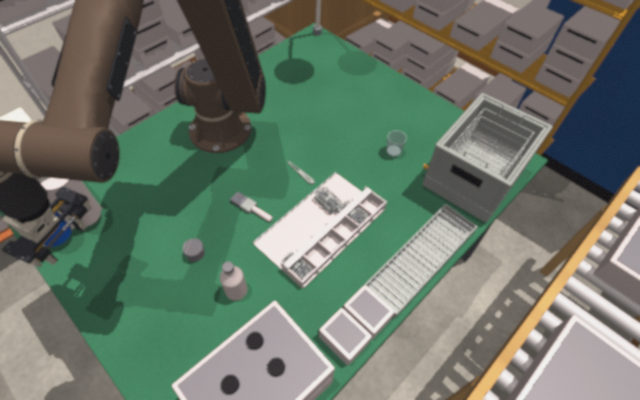

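Cleaner is at the back left (tank at 120,75), so gap 3 is counted from the left. Second and sixth gaps (287,155 and 375,155) look filled. The basket is at about (293,190). Next I zoom in to measure.

```bash
python3 - <<'E'
from h import *
im=cv2.imread('pics/top0.png')
cv2.imwrite('pics/z.png',cv2.resize(im[130:222,245:397],None,fx=5,fy=5,interpolation=cv2.INTER_CUBIC))
print(unproj('top',[(254,215),(388,214),(253,138),(388,138)],[.009,.009,.043,.043]).round(4))
print(unproj('top',[(293,190)],.03), unproj('top',[(120,60),(485,80)],.2))
E
```

```text
[[ 0.4561  0.1597  0.009 ]
 [ 0.4644 -0.2272  0.009 ]
 [ 0.6745  0.1649  0.043 ]
 [ 0.6807 -0.2228  0.043 ]]
[[0.52753011 0.04800227 0.03      ]] [[ 0.83360372  0.49116629  0.2       ]
 [ 0.79665217 -0.44596319  0.2       ]]
```

View pics/z.png

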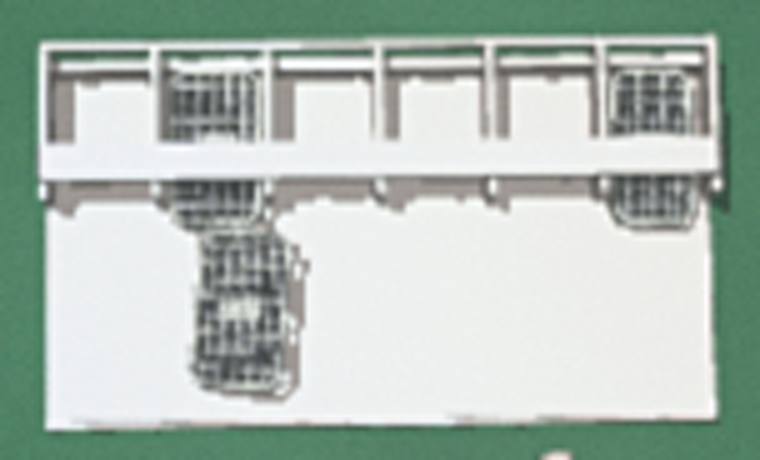

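```bash
cat >> h.py <<'E'
def rackw(P,p):
    P=np.atleast_2d(np.array(P,float))/1000; c,s=np.cos(p[2]),np.sin(p[2])
    return np.c_[p[0]+c*P[:,0]-s*P[:,1],p[1]+s*P[:,0]+c*P[:,1],P[:,2]]
def w2rack(W,p):
    W=np.atleast_2d(W); c,s=np.cos(p[2]),np.sin(p[2]); d=W[:,:2]-np.array(p[:2])
    return np.c_[c*d[:,0]+s*d[:,1],-s*d[:,0]+c*d[:,1]]*1000
E
python3 - <<'E'
from h import *
from scipy.optimize import least_squares
z=np.array([(46,429),(717,417),(40,178),(719,178),(40,143),(719,140),(41,43),(717,36)],float)
uv=np.c_[245,130]+(z+.5)/5-.5
P=[(-125,194,9),(-125,-194,9),(10,194,48),(10,-194,48),(30,194,48),(30,-194,48),(92,194,43),(92,-194,43)]
c=cam('top')
r=least_squares(lambda p:(proj('top',rackw(P,p),c)-uv).ravel(),[.585,-.03,.02],loss='soft_l1',f_scale=.5)
print(r.x,np.c_[r.fun].reshape(-1,2).round(2).tolist())
b=np.c_[245,130]+(np.array([(205,233),(285,235),(195,385),(285,390),(218,228),(242,312)])+.5)/5-.5
print(w2rack(unproj('top',b,.033,c),r.x).round(1))
g=rackw([(20,170,48)],r.x); print(g, bot.observe()['tcp_pos'])
E
```

```text
[ 0.58739913 -0.03045208  0.02290947] [[-0.11, -1.06], [0.03, 0.13], [-0.23, 0.47], [0.59, -0.57], [-0.18, 0.54], [0.37, 0.12], [-0.04, -0.34], [-0.2, 0.13]]
[[ -18.4  100.7]
 [ -20.    54.9]
 [-105.8  106.6]
 [-109.1   55.6]
 [ -15.6   93.2]
 [ -64.2   79.7]]
[[0.60349961 0.13996146 0.048     ]] [ 0.25255957 -0.62541874  0.18981084]
```

Call:
play_rows --pt "0 0 -0.15 0 0 -8 0" --pt "0 0 -0.15 0 0 -8 0" --pt "0 0 -0.15 0 0 -8 0" --pt "0 0 -0.15 0 0 -8 0" --pt "0 0 -0.15 0 0 -8 0" --pt "0 0 -0.15 0 0 0 0" --pt "0 0 -0.15 0 0 0 0" --pt "0 0 -0.15 0 0 0 0" --pt "0 0 0 0 0 0 0" --pt "0 0 0 0 0 0 0" --grip_force 20

```text
time: 1.1
tcp_pos: [0.2526, -0.6257, 0.2303]
ee_rot: [-2.231, 2.212, 0.001]
ft_force: [0.2, -0.5, 0.8]
grip_width: 0.0132
grasp_force: 0.0
```

Call:
play_rows --pt "0 0 -0.014 -20 -10 0 0" --pt "0 0 0 -40 -18 0 0" --pt "0 0 0 -40 -18 0 0" --pt "0 0 0 -40 -18 0 0" --pt "0 0 0 -40 -18 0 0" --pt "0 0 0 -40 -18 0 0" --pt "0 0 0 -40 -18 0 0" --pt "0 0 0 -40 -18 0 0" --pt "0 0 0 -40 -18 0 0" --pt "0 0 0 -40 -18 0 0" --pt "0 0 0 -40 -18 0 0" --pt "0 0 0 -40 -18 0 0"

```text
time: 2.3
tcp_pos: [0.4488, -0.1588, 0.2309]
ee_rot: [-2.246, 2.196, -0.001]
ft_force: [0.7, -0.2, -0.1]
grip_width: 0.0003
grasp_force: 0.0
```

Call:
play_rows --pt "0 0 0 -40 -18 0 0" --pt "0 0 0 -40 -18 0 0" --pt "0 0 0 -40 -18 0 0" --pt "0 0 0 -40 -18 0 0" --pt "0 0 0 -40 -18 0 0" --pt "0 0 0 -20 -10 0 0" --pt "0 0 0 0 0 0 0" --pt "0 0 0 0 0 0 0" --pt "0 0 0 0 0 0 0"

```text
time: 3.2
tcp_pos: [0.5421, 0.0612, 0.2307]
ee_rot: [2.249, -2.193, -0.0]
ft_force: [-0.6, -0.7, 0.2]
grip_width: 0.0005
grasp_force: 0.0
```

```bash
python3 - <<'E'
from h import *
o=bot.observe();print(o['tcp_pos'],o['ee_rot'],o['q'])
c=cam('wrist'); print(-cv2.Rodrigues(c[1])[0].T@c[2],cv2.Rodrigues(c[1])[0].round(2).tolist(),c[0][0])
snap('wrist','w1.png')
E
```

```text
[0.54213457 0.06121824 0.23066168] [ 2.24897772e+00 -2.19315355e+00 -1.32803260e-04] [ 4.71682057e-01  1.21124287e-01 -2.11534081e-01  1.13940343e-05
 -1.23843358e+00 -4.46553141e-01]
[ 0.54252889 -0.01337052  0.42467888] [[-1.0, -0.02, 0.0], [-0.02, 0.96, 0.28], [-0.01, 0.28, -0.96]] [281.10675679   0.         319.95327946]
```

View pics/w1.png

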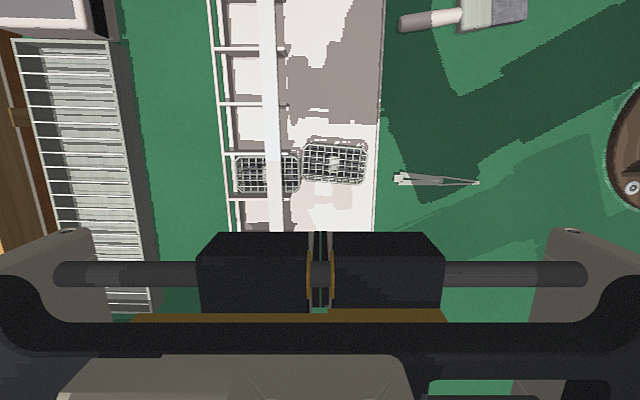

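The wrist view shows the rail at columns 262–284. The waiting basket spans about (301–369, 137–187). Dividers are near rows 48, 103, 153 and 200. I'll zoom that region.

```bash
python3 - <<'E'
import cv2
im=cv2.imread('pics/w1.png'); cv2.imwrite('pics/z2.png',cv2.resize(im[90:234,205:395],None,fx=4,fy=4,interpolation=cv2.INTER_CUBIC))
E
```

```text
(no output)
```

View pics/z2.png

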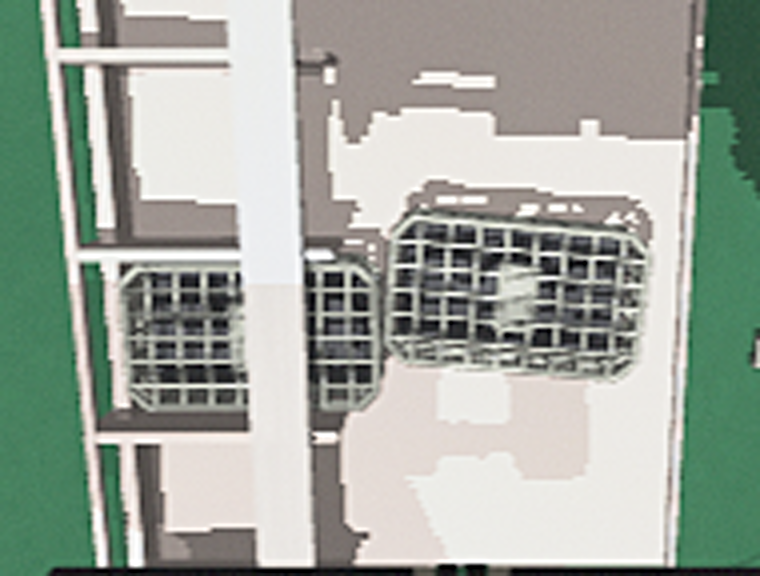

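```bash
python3 - <<'E'
from h import *
from scipy.optimize import least_squares
c=cam('wrist')
f=lambda z:np.c_[205,90]+(np.atleast_2d(z)+.5)/4-.5
rk=lambda z,h,p:w2rack(unproj('wrist',f(z),h,c),p)
def res(p):
    a=rk([(229,20),(257,540)],.048,p)[:,0]-30
    b=rk([(293,20),(315,540)],.048,p)[:,0]-10
    d=rk([(150,55),(160,254),(165,437)],.043,p)[:,1]-[0,64,128]
    e=rk([(697,130),(672,560)],.009,p)[:,0]+125
    return np.r_[a,b,d,e]
r=least_squares(res,[.587,-.03,.0229],x_scale=[.01,.01,.01],loss='soft_l1'); print(r.x,res(r.x).round(1))
p=r.x
print('basket far,near',rk([(388,295),(648,295)],.033,p).round(1).tolist())
print('right side',rk([(425,212),(620,232)],.033,p).round(1).tolist(),'left',rk([(400,362),(610,380)],.033,p).round(1).tolist())
print('stored near',rk([(381,330)],.033,p).round(1))
np.savetxt('rack.txt',p)
print(rackw([(20,172,48),(20,32,48)],p))
E
```

```text
[ 0.58549027 -0.03091973  0.02810607] [ 0.4  1.   0.2  0.2  0.2 -0.2  0.  -1.7 -0.9]
basket far,near [[-16.8, 79.5], [-107.8, 79.8]]
right side [[-30.1, 51.0], [-97.2, 58.0]] left [[-20.6, 103.4], [-95.5, 110.2]]
stored near [[-14.1  91.9]]
[[0.60064876 0.14157439 0.048     ]
 [0.60458309 0.00162968 0.048     ]]
```

Call:
play_rows --pt "0 0 -0.002 -27 -20.4 0 0" --pt "0 0 0 -27 -20.4 0 0" --pt "0 0 0 -26.8 -20.4 30 0" --pt "0 0 0 0 0 40 0" --pt "0 0 0 0 0 40 0" --pt "0 0 0 0 0 35 0" --pt "0 0 0 0 0 20 0" --pt "0 0 0 0 0 5 0" --pt "0 0 0 0 0 0 0" --pt "0 0 0 0 0 0 0" --pt "0 0 0 0 0 0 0"

```text
time: 4.35
tcp_pos: [0.6024, 0.1448, 0.0624]
ee_rot: [-2.251, 2.187, -0.001]
ft_force: [-0.2, -0.6, 0.5]
grip_width: 0.0005
grasp_force: 0.0
```

Call:
play_rows --pt "0 0 0 0 0 6 0" --pt "0 0 0 0 0 4 0" --pt "0 0 0 0 0 2 0" --pt "0 0 0 0 0 1 0" --pt "0 0 0 0 0 1 0" --pt "0 0 0 0 0 0 0" --pt "0 0 0 0 0 0 0"

```text
time: 5.05
tcp_pos: [0.6015, 0.1446, 0.0467]
ee_rot: [-2.253, 2.189, -0.0]
ft_force: [-0.8, -0.5, -0.3]
grip_width: 0.0007
grasp_force: 0.0
```

Call:
play_rows --pt "0 0 0 0 0 0.7 0" --pt "0 0 0 0 0 0 0" --pt "0 0 0 0 0 0 0"

```text
time: 5.35
tcp_pos: [0.6014, 0.1445, 0.046]
ee_rot: [2.253, -2.189, 0.0]
ft_force: [-0.5, 1.0, 0.5]
grip_width: 0.0001
grasp_force: 0.0
```

```bash
python3 - <<'E'
from h import *
o=bot.observe();print(o['tcp_pos'],o['ft_force'])
E
```

```text
[0.60141156 0.14454931 0.04596714] [-0.47250348  1.011574    0.50773088]
```

Call:
play_rows --pt "0 0 0 0 0 0.7 0" --pt "0 0 0 0 0 0 0" --pt "0 0 0 0 0 0 0"

```text
time: 5.65
tcp_pos: [0.6014, 0.1445, 0.0452]
ee_rot: [2.253, -2.189, -0.0]
ft_force: [0.2, 0.3, 0.0]
grip_width: 0.0003
grasp_force: 0.0
```

```bash
python3 - <<'E'
from h import *
o=bot.observe();print(o['tcp_pos'],o['ft_force'])
im=bot.read_camera('top'); im2=bot.read_camera('scene')
a=cv2.resize(im[120:220,240:400],None,fx=4,fy=4,interpolation=cv2.INTER_CUBIC)
u,v=proj('scene',[(.6,.14,.05)])[0].astype(int);print(u,v)
b=cv2.resize(im2[v-40:v+40,u-60:u+20],(400,400),interpolation=cv2.INTER_CUBIC)
cv2.imwrite('pics/z3.png',np.vstack([a[:,:640],np.hstack([b,np.zeros((400,240,3),np.uint8)])])[:800,:640,::-1][:600] if 0 else cv2.resize(np.hstack([a[:,:400],b]),(800,400))[:,:,::-1])
E
```

```text
[0.60142385 0.1445439  0.04524466] [0.24440853 0.29912528 0.00443935]
364 191
```

View pics/z3.png

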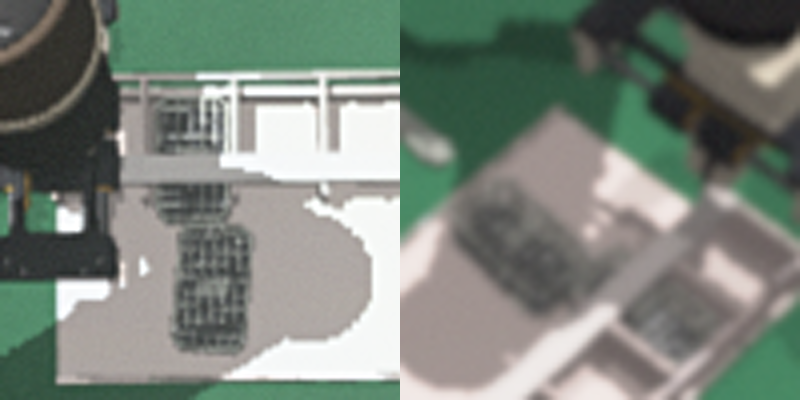

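The fingertip stands over the left end of the rail as intended, with no contact yet. I'll keep lowering gently.

Call:
play_rows --pt "0 0 0 0 0 0.6 0" --pt "0 0 0 0 0 0 0" --pt "0 0 0 0 0 0 0"

```text
time: 6.05
tcp_pos: [0.6014, 0.1445, 0.0446]
ee_rot: [2.253, -2.189, -0.0]
ft_force: [-0.4, -0.0, -0.1]
grip_width: 0.0006
grasp_force: 0.0
```

Call:
play_rows --pt "0 0 0 0 0 0.6 0" --pt "0 0 0 0 0 0 0" --pt "0 0 0 0 0 0 0"

```text
time: 6.35
tcp_pos: [0.6014, 0.1445, 0.044]
ee_rot: [2.253, -2.189, -0.0]
ft_force: [0.7, -0.0, 0.3]
grip_width: 0.0003
grasp_force: 0.0
```

Call:
play_rows --pt "0 0 0 0 0 0.6 0" --pt "0 0 0 0 0 0 0" --pt "0 0 0 0 0 0 0"

```text
time: 6.65
tcp_pos: [0.6014, 0.1446, 0.0435]
ee_rot: [2.253, -2.189, 0.0]
ft_force: [-0.3, 0.3, -0.6]
grip_width: 0.0007
grasp_force: 0.0
```

```bash
python3 - <<'E'
from h import *
p=[.586,-.031,.027]
ims=[]
for n in('scene','wrist'):
    im=bot.read_camera(n)[:,:,::-1].copy(); c=cam(n)
    q=proj(n,rackw([(10,194,48),(30,194,48),(30,0,48),(10,0,48)],p),c)
    t=bot.observe()['tcp_pos']; tt=proj(n,[t],c)[0]; print(n,q.round(1).tolist(),tt)
    x,y=(int(tt[0])-45,int(tt[1])-45) if n=='scene' else (200,100)
    w=80 if n=='scene' else 160
    x=max(0,x);y=max(0,min(y,400-w)); s=400//w if n=='scene' else 2.5
    cr=cv2.resize(im[y:y+w,x:x+w],(400,400),interpolation=cv2.INTER_CUBIC); s=400/w
    cv2.polylines(cr,[((q-[x,y]+.5)*s).astype(int)],True,(0,0,255),1)
    cv2.circle(cr,tuple(((tt-[x,y]+.5)*s).astype(int)),3,(255,0,0),-1); ims.append(cr)
cv2.imwrite('pics/z4.png',np.hstack(ims))
E
```

```text
scene [[366.8, 186.2], [371.5, 189.6], [331.7, 226.2], [327.0, 222.4]] [365.36261974 192.12030764]
wrist [[331.4, 249.6], [304.4, 249.6], [299.6, -73.0], [336.1, -72.9]] [317.76594586 223.46337876]
```

View pics/z4.png

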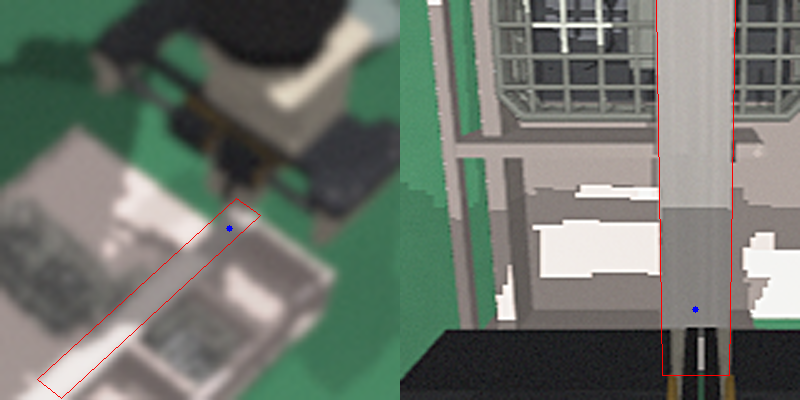

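Camera overlay shows the rail located correctly, but the fingertips visibly sit somewhat higher than the reported TCP. I'll continue down in small steps.

Call:
play_rows --pt "0 0 0 0 0 0.8 0" --pt "0 0 0 0 0 0.7 0" --pt "0 0 0 0 0 0 0" --pt "0 0 0 0 0 0 0"

```text
time: 7.15
tcp_pos: [0.6014, 0.1445, 0.0419]
ee_rot: [2.253, -2.189, -0.0]
ft_force: [-0.1, 0.8, -0.5]
grip_width: 0.0002
grasp_force: 0.0
```

Call:
play_rows --pt "0 0 0 0 0 0.8 0" --pt "0 0 0 0 0 0.7 0" --pt "0 0 0 0 0 0 0" --pt "0 0 0 0 0 0 0"

```text
time: 7.55
tcp_pos: [0.6014, 0.1445, 0.0404]
ee_rot: [2.253, -2.189, -0.0]
ft_force: [-0.2, -0.3, -0.1]
grip_width: 0.0008
grasp_force: 0.0
```

```bash
python3 - <<'E'
from h import *
t=bot.observe()['tcp_pos']
for dz in(0,.005,.01,.015,.02,.03): print(dz,proj('wrist',[t+[0,0,dz]])[0].round(1),proj('scene',[t+[0,0,dz]])[0].round(1))
im=bot.read_camera('wrist')
a=cv2.resize(im[200:260,285:350],(520,480),interpolation=cv2.INTER_CUBIC)
cv2.imwrite('pics/z5.png',a[:,:,::-1])
E
```

```text
0 [317.8 223.4] [365.3 192.6]
0.005 [317.7 225.9] [365.4 191.8]
0.01 [317.7 228.6] [365.6 190.9]
0.015 [317.6 231.3] [365.7 190. ]
0.02 [317.5 234.2] [365.9 189. ]
0.03 [317.4 240.5] [366.2 187.2]
```

View pics/z5.png

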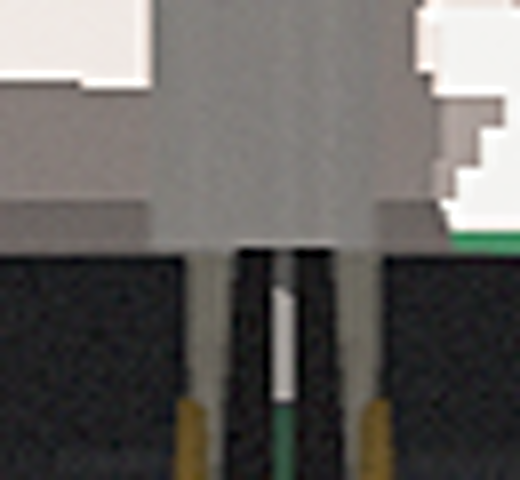

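Call:
play_rows --pt "0 0 0 0 0 1 0" --pt "0 0 0 0 0 1 0" --pt "0 0 0 0 0 1 0" --pt "0 0 0 0 0 0 0" --pt "0 0 0 0 0 0 0"

```text
time: 8.1
tcp_pos: [0.6014, 0.1446, 0.0374]
ee_rot: [2.253, -2.189, -0.0]
ft_force: [-0.6, -0.5, -0.0]
grip_width: 0.0004
grasp_force: 0.0
```

Call:
play_rows --pt "0 0 0 0 0 1 0" --pt "0 0 0 0 0 1 0" --pt "0 0 0 0 0 1 0" --pt "0 0 0 0 0 0 0" --pt "0 0 0 0 0 0 0"

```text
time: 8.6
tcp_pos: [0.6014, 0.1445, 0.0344]
ee_rot: [2.253, -2.189, -0.0]
ft_force: [0.8, 0.9, -1.2]
grip_width: 0.0001
grasp_force: 0.0
```

Call:
play_rows --pt "0 0 0 0 0 1 0" --pt "0 0 0 0 0 1 0" --pt "0 0 0 0 0 1 0" --pt "0 0 0 0 0 0 0" --pt "0 0 0 0 0 0 0"

```text
time: 9.1
tcp_pos: [0.6014, 0.1446, 0.0314]
ee_rot: [2.253, -2.189, -0.0]
ft_force: [0.2, 0.8, 0.6]
grip_width: 0.0003
grasp_force: 0.0
```

```bash
python3 - <<'E'
from h import *
t=bot.observe()['tcp_pos']; print(t)
for dz in(0,.01,.02,.025,.03,.035,.04): print(dz,proj('wrist',[t+[0,-.0095,dz]])[0].round(1),proj('scene',[t+[0,0,dz]])[0].round(1))
im=bot.read_camera('scene')
a=cv2.resize(im[150:215,330:400],(560,520),interpolation=cv2.INTER_CUBIC)
cv2.imwrite('pics/z6.png',a[:,:,::-1])
E
```

```text
[0.60141511 0.14455369 0.03140532]
0 [318.1 211.2] [365.  194.2]
0.01 [318.  215.8] [365.3 192.5]
0.02 [317.9 220.9] [365.6 190.7]
0.025 [317.9 223.6] [365.8 189.8]
0.03 [317.8 226.5] [365.9 188.9]
0.035 [317.7 229.6] [366.1 188. ]
0.04 [317.7 232.8] [366.2 187. ]
```

View pics/z6.png

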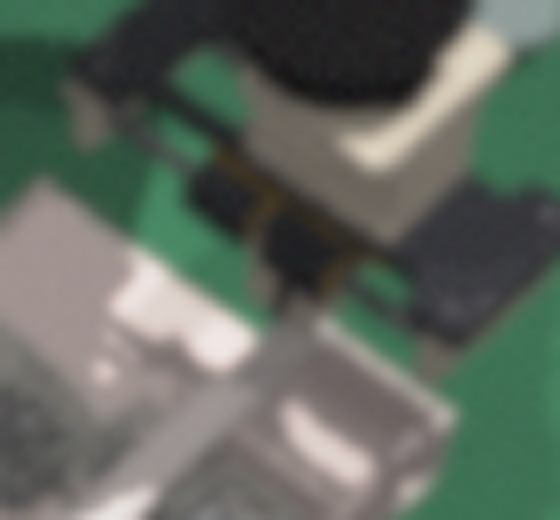

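Call:
play_rows --pt "0 0 0 0 0 1 0" --pt "0 0 0 0 0 1 0" --pt "0 0 0 0 0 1 0" --pt "0 0 0 0 0 1 0" --pt "0 0 0 0 0 0 0" --pt "0 0 0 0 0 0 0"

```text
time: 9.75
tcp_pos: [0.6014, 0.1445, 0.0274]
ee_rot: [2.253, -2.189, -0.0]
ft_force: [-0.5, -0.9, -0.0]
grip_width: 0.0007
grasp_force: 0.0
```

```bash
python3 - <<'E'
from h import *
o=bot.observe(); print(o['tcp_pos'],o['ft_force'],o['moment'])
w1=cv2.imread('pics/w1.png'); w=bot.read_camera('wrist')[:,:,::-1]; cv2.imwrite('pics/w2.png',w)
# pixels same in both = rigid to hand
d=np.abs(w1.astype(int)-w).max(2)<30
for r in range(200,262,3): print(r,''.join('#' if x else '.' for x in d[r,270:366]))
E
```

```text
[0.60140163 0.14453915 0.02742258] [-0.5499213  -0.85166367 -0.03824091] [-0.01178337  0.1023826   0.01719796]
200 ###.....####..####...########.#.................................................................
203 ############.........##########........................................#.#......................
206 ############.........##########........................................#......#.................
209 ############.........###########....................................####......#.................
212 ############..........###########...................................############################
215 ###..........########....#......#.....................................##########################
218 .............#######...........................................................#################
221 ...............######..........................................................#################
224 .............#.###########..................................................####################
227 ...............########...................................................##
[... 431 characters left out ...]
###############################################...############################################
245 #################################################...############################################
248 ##################################################.#############################################
251 #################################################...############################################
254 #################################################...############################################
257 #################################################...############################################
260 ################################################################################################
```

Call:
play_rows --pt "0 0 0 0 0 -15 87" --pt "0 0 0 0 0 -25 87" --pt "0 0 0 0 0 -5 87" --pt "0 0 0 0 0 0 87" --pt "0 0 0 0 0 0 87" --pt "0 0 0 0 0 0 87" --pt "0 0 0 0 0 0 87" --pt "0 0 0 0 0 0 87"

```text
time: 10.6
tcp_pos: [0.6011, 0.1444, 0.0718]
ee_rot: [2.253, -2.188, -0.0]
ft_force: [-0.1, 0.3, -0.0]
grip_width: 0.0587
grasp_force: 0.0
```

```bash
python3 - <<'E'
from h import *
o=bot.observe(); print(o['tcp_pos'],o['grip_width'])
w=bot.read_camera('wrist')[:,:,::-1]; cv2.imwrite('pics/w3.png',w); s=bot.read_camera('scene')[:,:,::-1]; cv2.imwrite('pics/s3.png',s)
t=o['tcp_pos']
# finger tip inner points at x = tcp +-.044
for dz in (0,.02,.04): print(dz,proj('wrist',[t+[sx*.044,sy*.0095,dz] for sx in(-1,1) for sy in (-1,1)]).round(0).tolist(), proj('scene',[t+[sx*.044,0,dz] for sx in(-1,1)]).round(0).tolist())
a=cv2.resize(w[180:300,180:460],None,fx=2,fy=2); b=cv2.resize(s[140:230,320:430],None,fx=4,fy=4,interpolation=cv2.INTER_CUBIC)
c=np.zeros((600,560,3),np.uint8); c[:240]=a; c[240:600,:440]=b; cv2.imwrite('pics/z7.png',c)
E
```

```text
[0.6011453  0.14438404 0.07182813] 0.05870581935911746
0 [[379.0, 213.0], [376.0, 237.0], [258.0, 209.0], [259.0, 234.0]] [[356.0, 179.0], [377.0, 195.0]]
0.02 [[385.0, 222.0], [382.0, 249.0], [251.0, 219.0], [252.0, 245.0]] [[357.0, 175.0], [377.0, 191.0]]
0.04 [[392.0, 234.0], [389.0, 263.0], [243.0, 230.0], [245.0, 259.0]] [[357.0, 172.0], [378.0, 187.0]]
```

View pics/z7.png

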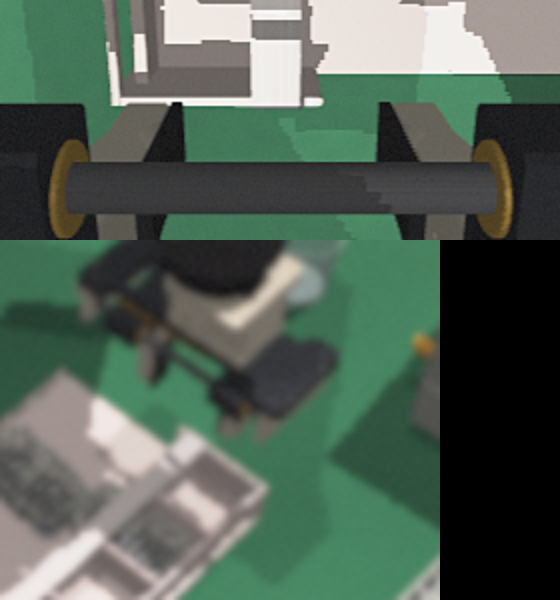

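The wrist view (rail end at row 232, finger tips at row 231, 98 px apart) puts the real tips about 38 mm above the reported TCP. I'll turn the fingers square to the rail and go down with that offset, checking force.

Call:
play_rows --pt "0 0 0.15 0 0 0 0" --pt "0 0 0.15 0 0 0 0" --pt "0 0 0.15 0 0 0 0" --pt "0 0 0.15 0 0 0 0" --pt "0 0 0.15 0 0 0 0" --pt "0 0 0.15 0 0 0 0" --pt "0 0 0.15 0 0 0 0" --pt "0 0 0.15 0 0 0 0" --pt "0 0 0.15 0 0 0 0" --pt "0 0 0.15 0 0 0 0" --pt "0 0 0.07 0 -10 15 0" --pt "0 0 0 0 0 15 0"

```text
time: 11.9
tcp_pos: [0.6027, 0.1342, 0.0425]
ee_rot: [-0.042, 3.14, 0.001]
ft_force: [-0.2, -0.2, -0.1]
grip_width: 0.0005
grasp_force: 0.0
```

Call:
play_rows --pt "0 0 0 0 0 10 0" --pt "0 0 0 0 0 7 0" --pt "0 0 0 0 0 3 0" --pt "0 0 0 0 0 0 0" --pt "0 0 0 0 0 0 0"

```text
time: 12.4
tcp_pos: [0.6028, 0.1349, 0.0229]
ee_rot: [-0.047, 3.141, 0.0]
ft_force: [-0.3, 0.2, 0.4]
grip_width: 0.0009
grasp_force: 0.0
```

```bash
python3 - <<'E'
from h import *
o=bot.observe(); print(o['tcp_pos'],o['ee_rot'],o['q'],o['ft_force'],w2rack(o['tcp_pos'][None],[.586,-.031,.027]))
E
```

```text
[0.60278071 0.13485726 0.02292573] [-4.73307209e-02  3.14056602e+00  3.38857768e-04] [ 5.35939445e-01  4.17345331e-01 -3.20685238e-01  1.97815591e-04
 -8.32077259e-01 -2.07672968e+00] [-0.34503239  0.20755058  0.43407442] [[ 21.2521916  165.34378025]]
```

Call:
play_rows --pt "0 0 0 0 0 3 0" --pt "0 0 0 0 0 2 0" --pt "0 0 0 0 0 1 0" --pt "0 0 0 0 0 1 0" --pt "0 0 0 0 0 0 0" --pt "0 0 0 0 0 0 0"

```text
time: 13.0
tcp_pos: [0.6024, 0.1346, 0.0155]
ee_rot: [-0.047, 3.141, 0.0]
ft_force: [0.3, 0.7, 0.0]
grip_width: 0.0009
grasp_force: 0.0
```

Call:
play_rows --pt "0 0 0 0 0 0.8 0" --pt "0 0 0 0 0 0.8 0" --pt "0 0 0 0 0 0.8 0" --pt "0 0 0 0 0 0 0" --pt "0 0 0 0 0 0 0"

```text
time: 13.5
tcp_pos: [0.6024, 0.1346, 0.013]
ee_rot: [0.047, -3.141, 0.0]
ft_force: [0.2, 0.8, -0.4]
grip_width: 0.0003
grasp_force: 0.0
```

Call:
play_rows --pt "0 0 0 0 0 0.7 0" --pt "0 0 0 0 0 0.7 0" --pt "0 0 0 0 0 0 0" --pt "0 0 0 0 0 0 0"

```text
time: 13.9
tcp_pos: [0.6025, 0.1347, 0.0124]
ee_rot: [-0.047, 3.141, 0.0]
ft_force: [-1.8, 0.5, 5.8]
grip_width: 0.0003
grasp_force: 3.1
```

Call:
play_rows --pt "0 0 0 0 0 0.7 0" --pt "0 0 0 0 0 0.7 0" --pt "0 0 0 0 0 0 0" --pt "0 0 0 0 0 0 0"

```text
time: 14.3
tcp_pos: [0.6026, 0.1347, 0.0124]
ee_rot: [-0.048, 3.14, 0.0]
ft_force: [-5.7, 1.0, 17.0]
grip_width: 0.0003
grasp_force: 8.4
```

Contact: tips sit 35.6 mm above the reported TCP. I'll ease the force and slide along the rail.

Call:
play_rows --pt "0 0 0 0 0 -0.8 0" --pt "0 0 0 0 -5 0 0" --pt "0 0 0 0 -10 0 0" --pt "0 0 0 0 -12 0 0" --pt "0 0 0 0 -12 0 0" --pt "0 0 0 0 -12 0 0" --pt "0 0 0 0 -10 0 0" --pt "0 0 0 0 -5 0 0"

```text
time: 15.1
tcp_pos: [0.6061, 0.0691, 0.0124]
ee_rot: [-0.047, 3.138, 0.002]
ft_force: [0.0, 4.8, 5.9]
grip_width: 0.0003
grasp_force: 3.0
```

```bash
python3 - <<'E'
from h import *
o=bot.observe(); print(o['tcp_pos'],o['ft_force'],w2rack(o['tcp_pos'][None],[.586,-.031,.027]))
E
```

```text
[0.6061341 0.0691127 0.012424 ] [0.02016218 4.78829413 5.94297244] [[22.82947153 99.53265657]]
```

Call:
play_rows --pt "0 0 0 0.5 -8 0 0" --pt "0 0 0 0.5 -12 0.1 0" --pt "0 0 0 0.5 -12 0 0" --pt "0 0 0 0 -12 0 0" --pt "0 0 0 0 -10 0 0" --pt "0 0 0 0 -8 0 0" --pt "0 0 0 0 -4 0 0" --pt "0 0 0 0 0 0 0"

```text
time: 15.9
tcp_pos: [0.6068, 0.0027, 0.0125]
ee_rot: [-0.047, 3.137, 0.001]
ft_force: [1.6, 0.1, 6.7]
grip_width: 0.0003
grasp_force: 3.1
```

```bash
python3 - <<'E'
from h import *
o=bot.observe(); print(o['tcp_pos'],o['ft_force'],w2rack(o['tcp_pos'][None],[.586,-.031,.027]))
E
```

```text
[0.60682704 0.00272057 0.01245964] [1.61981592 0.13494156 6.72066211] [[21.72979479 33.14602158]]
```

Call:
play_rows --pt "0 0 0 0 0 -10 0" --pt "0 0 0 0 0 -30 0" --pt "0 0 0 20 25 -20 0" --pt "0 0 0 30 40 0 0" --pt "0 0 0 27 37 0 0" --pt "0 0 0 10 15 0 0" --pt "0 0 0 0 0 30 0" --pt "0 0 0 0 0 30 0" --pt "0 0 0 0 0 15 0" --pt "0 0 0 0 0 5 0" --pt "0 0 0 0 0 0 0"

```text
time: 17.0
tcp_pos: [0.5141, 0.1168, -0.0092]
ee_rot: [0.047, -3.14, 0.001]
ft_force: [-0.2, 0.8, 0.1]
grip_width: 0.0003
grasp_force: 0.0
```

```bash
python3 - <<'E'
from h import *
o=bot.observe(); print(o['tcp_pos'],o['ft_force'],o['ee_rot'],w2rack(o['tcp_pos'][None],[.586,-.031,.027]))
E
```

```text
[ 0.51411366  0.11678671 -0.0092266 ] [-0.19416959  0.82611224  0.12572604] [ 4.69788192e-02 -3.14015538e+00  1.20860315e-03] [[-67.87038616 149.6735359 ]]
```

Call:
play_rows --pt "0 0 0 -2 -5 4 0" --pt "0 0 0 0 -4 3 0" --pt "0 0 0 0 -3 0 0" --pt "0 0 0 0 -3 0 0" --pt "0 0 0 0 0 0 0"

```text
time: 17.5
tcp_pos: [0.517, 0.1016, -0.0158]
ee_rot: [-0.046, 3.141, 0.0]
ft_force: [-0.2, 0.1, -0.7]
grip_width: 0.0005
grasp_force: 0.0
```

Call:
play_rows --pt "0 0 0 0 -3 0 0" --pt "0 0 0 0 -3 0 0" --pt "0 0 0 0 0 0 0"

```text
time: 17.8
tcp_pos: [0.517, 0.0957, -0.016]
ee_rot: [0.046, -3.141, 0.0]
ft_force: [0.6, 0.4, 0.8]
grip_width: 0.0005
grasp_force: 0.0
```

Call:
play_rows --pt "0 0 0 0 -3 0 0" --pt "0 0 0 0 -3 0 0" --pt "0 0 0 0 0 0 0"

```text
time: 18.1
tcp_pos: [0.5172, 0.0898, -0.016]
ee_rot: [0.046, -3.141, 0.0]
ft_force: [1.0, -1.2, 0.1]
grip_width: 0.0006
grasp_force: 0.0
```

```bash
python3 - <<'E'
from h import *
o=bot.observe(); print(o['tcp_pos'],o['ft_force'],o['ee_rot'],w2rack(o['tcp_pos'][None],[.586,-.031,.027]))
c=bot.read_camera('top'); cv2.imwrite('pics/t4.png',c[:,:,::-1])
w=bot.read_camera('wrist'); cv2.imwrite('pics/w4.png',w[:,:,::-1])
E
```

```text
[ 0.51718147  0.08975023 -0.01604687] [ 0.95714832 -1.20631096  0.13348443] [ 4.64248980e-02 -3.14118638e+00  2.74096169e-05] [[-65.5335878  122.56409837]]
```

```bash
cat >> h.py <<'E'
PR=[.586,-.031,.027]
def rect(n,im,c,xs,ys,z):
    X,Y=np.meshgrid(xs,ys,indexing='ij'); P=rackw(np.c_[X.ravel(),Y.ravel(),np.full(X.size,z)],PR)
    uv=proj(n,P,c).astype(np.float32).reshape(X.shape+(2,))
    return cv2.remap(cv2.GaussianBlur(im,(5,5),0),uv[...,0],uv[...,1],cv2.INTER_LINEAR)
def show(n='wrist',xs=np.arange(-20,-126,-5),ys=np.arange(130,-10,-2),z=33):
    c=cam(n); im=bot.read_camera(n); g=rect(n,im,c,xs,ys,z); v=g.max(2)
    print('y',ys[0],'..',ys[-1])
    for x,r in zip(xs,v): print('%5d'%x,''.join('%x'%(int(a)//16) for a in r))
    return im
E
python3 - <<'E'
from h import *
show()
show('top')
E
```

```text
y 130 .. -8
  -20 1111111111111111111111111111111111111111111111111111111111111111111111
  -25 5555555555555555555555555555555555555555555555555555555555556eeeeee955
  -30 57eed87222222222222122222222222222222223eeeeeeeeeeeeeeeeeeeeeeeeeee955
  -35 3215314222222222222222222222222222222223eeeeeeeeeeeeeeeeeeeeeeeeeee955
  -40 5215313522222222222222222222222222222223eeeeeeeeeeeeeeeeeeeeeeeeeee955
  -45 5215323522222222222222222222222222222223eeeeeeeeeeeeeeeeeeeeeeeeeee955
  -50 5333333622222222222222222222222222222222333333444444444444444444444433
  -55 6333333622222222222222222222222222222222334444444444444444444444444433
  -60 6333333622222222222222222222222222222222333333333333333333333333333333
  -65 6312214522222222222222222222222222222224abbbbdda99999999999beeeeeee955
  -70 441221531111111111111111111111111111136789999999999999999999ceeeeee955
  -75 351221521111111111111111111111111113556789999999999999999999deeeeeea55
  -80 352222521111121111111111111111112565557779999999999999999999deeeeeea55
  -85 7777777777655444533353334433433455455577799999999999999999999adeeeeeed
  -90 7777
[... 1611 characters left out ...]
aaaaaaa
  -85 3333333345567777788888887655544444444443334444444445789aaaaaaaaaaaaaaa
  -90 666543333444444444455555555555555555555544444444445689aaaaaaaaaaaaaaaa
  -95 bba87655555444443444455555566666666677887777666777899aaaaaaaaaaaaaaaaa
 -100 ddcaa9999988766555565555555666666677899aaaaaa99aaaaaaaaaaaaaaaaaaaaaaa
 -105 bbbaaaaaaaaa99887777777777777777888899aaaaaaaaaaaaaaaaaaaaaaaaaaaaaaaa
 -110 aaaaaaaaaaaaaaa99999999999999999999aaaaaaaaaaaaaaaaaaaaaaaaaaaaaaaaaaa
 -115 cbbbbbbbbbbbbbbbaaaaaaaaaaaaaaaaaaaaaaaaaaaaaaaaaaaaaaaaaaaaaaaaaaaaaa
 -120 edddccccccddddcccbaaaaaaaaaaaaaaaaaaaaaaaaaaaaaaaaaaaaaaaaaaaaaaaaaaaa
 -125 dccccccccccccbbaa98887778888888888888888888888888888888999999999999999
```

Call:
play_rows --pt "0 0 0 0 -3 0 0" --pt "0 0 0 0 -3 0 0" --pt "0 0 0 0 -3 0 0" --pt "0 0 0 0 -3 0 0" --pt "0 0 0 0 -3 0 0" --pt "0 0 0 0 0 0 0"

```text
time: 18.9
tcp_pos: [0.5176, 0.0746, -0.0161]
ee_rot: [0.046, -3.141, 0.0]
ft_force: [0.2, -1.1, 0.5]
grip_width: 0.0007
grasp_force: 0.0
```

```bash
python3 - <<'E'
from h import *
o=bot.observe(); print(o['ft_force'],w2rack(o['tcp_pos'][None],PR))
show(xs=np.arange(-80,-122,-3),ys=np.arange(130,20,-1.5))
E
```

```text
[ 0.19555656 -1.06435919  0.47668527] [[-65.54162644 107.36048599]]
y 130.0 .. 20.5
  -80 11111111112551231254111111111111111111111111111111111245455557779999999999
  -83 beeeeeddddb776676777777754543334433334333335333344335555655557779999999999
  -86 ceeeeeeeeeb777777777777755555555555555555555554455455555555557779999999999
  -89 ceeeeeeeeec777777777777755543334423335433335333344345556555557777999999999
  -92 deeeeeeeeea777777777777754543334423336433346333355345566656557777999999999
  -95 deeeeeeeeea777777777777755555555555567666667666676666676666667777999999999
  -98 deeeeeeeeea999877777777755553334422336533346433355335566545677789999999999
 -101 deeeeeeeeedb99777777777755567534622226433346333355345566667777779999999999
 -104 aeeeeeeeeeec99999999999855555677777777777777777777777777779999999999999999
 -107 9eeeeeeeeeeb99999999999986554454555545666556665455555799999999999999999999
 -110 99999999999999999999999999876567765677656665566655799999999999999999999999
 -113 99999999999999999999999999999999999999999999999999999999999999999999999999
 -116 99999999999999999999999999999999999999999999999999999999999999999999999999
 -119 eeeeedeeeeefb9999999999999999999999999999999999999999999999999999999999999
```

Call:
play_rows --pt "0 0 0 0 -4 0 0" --pt "0 0 0 0 -4 0 0" --pt "0 0 0 0 -4 0 0" --pt "0 0 0 0 -4 0 0" --pt "0 0 0 0 -4 0 0" --pt "0 0 0 0 -4 0 0" --pt "0 0 0 0 -4 0 0" --pt "0 0 0 0 -3 0 0" --pt "0 0 0 0 -2 0 0" --pt "0 0 0 0 0 0 0"

```text
time: 19.95
tcp_pos: [0.5185, 0.0417, -0.0161]
ee_rot: [0.046, -3.141, 0.0]
ft_force: [-0.0, -1.6, 1.1]
grip_width: 0.0004
grasp_force: 0.0
```

```bash
python3 - <<'E'
from h import *
o=bot.observe(); print(o['ft_force'],w2rack(o['tcp_pos'][None],PR))
show(xs=np.arange(-80,-122,-3),ys=np.arange(90,-18,-1.5))
show('top',xs=np.arange(40,-122,-5),ys=np.arange(140,-20,-2.5))
E
```

```text
[-0.02044423 -1.61013755  1.09822784] [[-65.53831203  74.46859055]]
y 90.0 .. -16.5
  -80 111112552131255211111111111111111111111112111111245556557778999999999999
  -83 dddddc777777777777754553333533334433335333345335566756557778999999999999
  -86 eeeeed777777777777755555555555555554445444455445555655557778999999999999
  -89 eeeeed777777777777765553333533334433335333344335555546557778999999999999
  -92 eeeeeb777777777777765553333533335533336433346335566756557778999999999999
  -95 eeeeeb777777777777755555555555567766667766677666677767667779999999999999
  -98 eeeeed999877777777755663333622235533336433346335566545677779999999999999
 -101 eeeeeda99877777777755567633632225533346434346445666767779999999999999999
 -104 eeeeeed99999999999965545677777777777777777777777777778999999999999999999
 -107 eeeeeec99999999999987655455555544555545555456555789999999999999999999999
 -110 99999aa99999999999999976556665566556776567755799999999999999999999999999
 -113 999999999999999999999999999999999999999999999999999999999999999999999999
 -116 99999999999999999999999999999999999999999999999999999999999999
[... 1749 characters left out ...]
444333333333344555555555554443333456799aaa9864433333333334444
  -80 4333333344443333333333333333332233456899aaaaa9865444443333344444
  -85 4444445566655443333322233333223334567778888877665555544433334444
  -90 8988888888765554444433445554333334444445555555554445565544444444
  -95 ddcbaaaaa9876666778888889987655554443334444444444455778887766677
 -100 fecbaaaaaaa9999abcdddddcbaa999998766666666555666666789aaaaa999aa
 -105 fecbaaaaaaaaaaaabbcccccbbaaaaaaaa99888888888888888899aaaaaaaaaaa
 -110 fecbaaaaaaaaaaaabbbccccbbaaaaaaaaaaaaaaaaaaaaaaaaaaaaaaaaaaaaaaa
 -115 fedbaaaaaaaaaabcddeeeeedcbbaaaaaaaaaaaaaaaaaaaaaaaaaaaaaaaaaaaaa
 -120 fedcbbbaaaaaabcdeffffffeeddcccbbaaaaaaaaaaaaaaaaaaaaaaaaaaaaaaaa
```

Call:
play_rows --pt "0 0 0 0 -2 0 0" --pt "0 0 0 0 -1.5 0 0" --pt "0 0 0 0 0 0 0" --pt "0 0 0 0 6 0 0" --pt "0 0 0 0 6 0 0" --pt "0 0 0 0 0 -25 0" --pt "0 0 0 10 0 -30 0" --pt "0 0 0 20 -15 -5 0" --pt "0 0 0 20 -20 0 0" --pt "0 0 0 15 -10 0 0" --pt "0 0 0 10 -6 0 0" --pt "0 0 0 0 0 0 0"

```text
time: 21.25
tcp_pos: [0.444, -0.0029, 0.0441]
ee_rot: [0.046, -3.141, -0.0]
ft_force: [0.7, 0.7, 0.5]
grip_width: 0.0004
grasp_force: 0.0
```

```bash
python3 - <<'E'
from h import *
o=bot.observe(); print(o['ft_force'],o['tcp_pos'],o['ee_rot'],w2rack(o['tcp_pos'][None],PR))
show('top',xs=np.arange(25,-122,-4),ys=np.arange(140,-20,-2))
show('scene',xs=np.arange(0,-122,-4),ys=np.arange(110,-20,-1.5))
E
```

```text
[0.67868426 0.66005928 0.45743569] [ 0.44399269 -0.00289001  0.04412733] [ 4.63492660e-02 -3.14122502e+00 -2.72259217e-04] [[-141.19667465   31.93347473]]
y 140 .. -18
   25 ffffffffffffffffffffffffffffffffffffffffffffffffffffffffffffffffffffffffffffffff
   21 fffffffffffffffeeffffffffffffffffffffffffffeffffffffffffffffffffffffffffeeeeeeee
   17 ddddddddddcccccccccccccccccccccccccdddddddcccccccccccccccccccccddddddddddcccccdd
   13 aabbbcbaa9988777777777777777888889aabccbbaaaaaaaaaaaaaaaaaaaaaaaaaaabbcbbaaaaaaa
    9 9aaabbaa987766556666666655555666779abbbbaa9999999999aaa9999999999999abbbbaaaaaaa
    5 bbbbbaa9888776666666676666666666789aaaaa9aaaaaaaaabbbbbbbaaaaaaaaaaaaaaaaaaaaaaa
    1 ddddcba999998887777788777777777889aaa9999aaaabccccdddedddcccccccccdcbbaaaaaaabcc
   -3 ffeeedccbbba988888777777788888889aabaaaaabbbccdddeeeeddddccdddddeeeeeddcccbbcdde
   -7 ffffffeeedcba88777777888899999999aaaabbbccccccccbbbbaaaa999aaaabbbccddddddddeeef
  -11 fffffffffeecba9888888889999aaaaaa999aaabbbbba998888777777777777788899abbccdeefff
  -15 ffffffffffeedcbba999888999aaaaaa999999999888777766666666
[... 4517 characters left out ...]
aa999999999999988888888889999aaaaaabbbcccd
  -96 dddddddddddddddddddddddddddddddddddcccbbbaaaaaaaaaa999999999999999999aaabbbcccccccddddd
 -100 dddddddddddddddddddddddddddddddddddcccbbbbbaaaaaaaaaaaaaaaaaaaaaaaaabbbbcccccccdddddddd
 -104 ccddddddddddccccccccccccddddcccccccbbbbbbbbbbbbbbbbbaaabbbbbbbbbbbbbbbbbbcccccccccccccc
 -108 bbbbcbbbbbbbbbbbbbbbbbbbbbbbbbbaaaaa99999aaaaaaaaaaaaaaaaaaaaaaaaaaaaaaaaaa9999999999aa
 -112 aaaaaaaaa99999999999aaaaaaaa99998888777888889999999888888888999998888877777776666677777
 -116 888988888888888888889999998888877777666666677777666666666677777776666655555555555555555
 -120 788877777777777777788888877777777666655555555555555555555555555555555554444444444444444
```

Call:
play_rows --pt "0 -0.1 0 0 0 0 0" --pt "0 -0.1 0 0 -1 0 0" --pt "0 0 0 -1.5 0 18 0" --pt "0 0 0 -2 0 22 0" --pt "0 0 0 -1 0 14 0" --pt "0 0 0 -1 0 9.4 0" --pt "0 0 0 0 0 0 0" --pt "0 0 0 0 0 0 0"

```text
time: 22.15
tcp_pos: [0.4644, -0.0033, -0.0156]
ee_rot: [-0.044, 2.945, 0.007]
ft_force: [0.2, 0.2, -0.7]
grip_width: 0.0004
grasp_force: 0.0
```

```bash
cat >> h.py <<'E'
def st():
    o=bot.observe(); R=cv2.Rodrigues(o['ee_rot'])[0]; tip=o['tcp_pos']-.0356*R[:,2]
    print('t',o['time'],'F',o['ft_force'].round(1),'tip',w2rack(tip[None],PR)[0].round(1),(tip[2]*1e3).round(1),'ztool',R[:,2].round(3))
E
python3 - <<'E'
from h import *
st(); show(xs=np.arange(-80,-122,-3),ys=np.arange(90,-18,-1.5))
E
```

```text
t 22.15 F [ 0.2  0.2 -0.7] tip [-127.8   30.9] 19.3 ztool [ 0.195  0.007 -0.981]
y 90.0 .. -16.5
  -80 555555555555555555555555555555555555555555555555555555555555555555555555
  -83 555555555555555555555555555555555555555555555555555555555555555555555555
  -86 555555555555555555555555555555555555555576554444444444444444444444444444
  -89 555555555555555555555555555555555555445497452122222222222222222222222222
  -92 222222222222222222222222222222222224323443242222222222222222222222222222
  -95 222222222222222222222222222222222224212421242222222222222222222222222222
  -98 222222222222222222222222222222222234222222243222222222222222222222222222
 -101 222222222222222222222222222222222255222322245322222222222222222222222222
 -104 222222222222222222222222222222222255212422246322222222222222222222222222
 -107 222222222222222222222222222222222255222322246322222222222222222222222222
 -110 222222222222222222222222222222222264333333346322222222222222222222222222
 -113 222444444443333333222222222222222264333333346322222222222222222222222222
 -116 332444444444444444444443222222222264333333346322222222222222222222222222
 -119 444444444444444444444444222222222264333333346222222222222222222222222222
```

Call:
play_rows --pt "0 0 0 -4 0 0.8 0" --pt "0 0 0 -4 0 0.8 0" --pt "0 0 0 -4 0 0.8 0" --pt "0 0 0 -4.9 0 1 0" --pt "0 0 0 -4.9 0 1 0" --pt "0 0 0 -4.9 0 1 0" --pt "0 0 0 -4.9 0 1 0" --pt "0 0 0 0 0 0 0"

```text
time: 23.0
tcp_pos: [0.4972, -0.0021, -0.0158]
ee_rot: [-0.044, 2.944, 0.008]
ft_force: [-0.1, 0.0, -0.5]
grip_width: 0.0006
grasp_force: 0.0
```

```bash
python3 - <<'E'
from h import *
st(); show('scene',xs=np.arange(0,-110,-5),ys=np.arange(80,-20,-1.5))
E
```

```text
t 23.0 F [-0.1  0.  -0.5] tip [-95.   31.2] 19.1 ztool [ 0.196  0.008 -0.981]
y 80.0 .. -19.0
    0 aabbbbbbbbbbbbbbbbbbbbbbbbbbaaaa9999999999989999aaaa9998888899abbcd
   -5 bbbccccccddddddddccccbbbbaaa9998888888777777778888888877777889aabcc
  -10 ddddddeeeeeeeeeedddcccbbbaaa9998887777777777777777777777777889aabcc
  -15 eeeeeeeeeeeeeeeedddcccbbbbbaa998877777777777777777777777777889aabcd
  -20 eeeeeffffffeeeeedddccccbbbaa9988777777777777777777777777777789aabcd
  -25 ffffffffffeeeeeedddccccbbbaa9988777777777777777777777777777889abccd
  -30 fffffffffffeeeeedddcccbbbaaa998888888888887777777777777777889abbcdd
  -35 ffffffffffeeeeeedddcccbbbbaaaa999999999999888877777777778889aabcccd
  -40 ffffffffffeeeeeedddcccbbbbbaaaaaaaaaaaaa998887777778777788899aabbcc
  -45 eeefffffeeeeeeeedddcccbbbbaaaaa9999999999888777777777777778899aabbc
  -50 eeeeeeeeeeeeeeedddcccbbbbaaa9999888888888887777777777777778899aaabb
  -55 eeeeeeeeeeeeeddddccbbbbaaaa9998888888888887777777777777777788999aab
  -60 eeeeeeedddddddddcccbbbbaaa999888887778887777777777777777777778899ab
  -65 eedddddddddddddcccbbbbaaaa999988888887777777777777777766667778899aa
  -70 eddddccccccccccccbbbbaaaaa999998888888777777777777777766677788899aa
  -75 dddccbbaaaaaaaaaaaaaaaa99999988888887777777777777777777777778888999
  -80 ddcbbaa999998999999999988888777777766666667777777777777777777888888
  -85 dccbaa9888887777888888777766665555555666666666777777777777777777777
  -90 ccbba99887777777777777766665555445555666666666777777777777777777777
  -95 cbba998877777777766666665554444445555666666666777777777777777777777
 -100 a998877766666666655555544444444445555666666666677777777777777777777
 -105 6666555555555444444433333333333444455556666666677777777777777777777
```

Call:
play_rows --pt "0 0 0 -2.9 0 0.6 0" --pt "0 0 0 -2.9 0 0.6 0" --pt "0 0 0 -2.9 0 0.6 0" --pt "0 0 0 -2.9 0 0.6 0" --pt "0 0 0 -2.9 0 0.6 0"

```text
time: 23.55
tcp_pos: [0.5112, -0.0019, -0.0159]
ee_rot: [-0.044, 2.945, 0.007]
ft_force: [0.0, 0.0, -1.1]
grip_width: 0.0004
grasp_force: 0.4
```

```bash
python3 - <<'E'
from h import *
st(); show('scene',xs=np.arange(0,-90,-6),ys=np.arange(80,-20,-1.5)); st()
E
```

```text
t 23.55 F [ 0.   0.  -1.1] tip [-80.9  31. ] 19.0 ztool [ 0.195  0.008 -0.981]
y 80.0 .. -19.0
    0 aabbbbbbbbbbbbbbbbbbbbbbbaaaa999989999999988889999999999888999abbcc
   -6 bbcccccdddddddddcccbbbaaaa9998888888888888877777888877777778899abbc
  -12 ddeeeeeeeeeeeeeeddccbbaaaaa99998888888888887777777777777777899aabcc
  -18 eeeeeeeeeeeeeeeeddccbbbbaaaaaaaaa99999999888777777777777777889abbcd
  -24 ffffffffffeeeeeeddccbbbbbbbbbbbbbbbbbbaa9988877777777777777889abbcd
  -30 ffffffffffeeeeeeddccbbbbbbbbbbbbbbbaaaa99887777777777777777889abccd
  -36 eeeeeeeeeeeeeeedddccbbbbbbaaaa99999888877777777777777777777889aabcc
  -42 eeeeeeeeeeeeedddcccbbbbbaaa9998888777777777777777777777667778899abb
  -48 eeeeeddddddddddcccbbbaaaaa99988887777777776667777777776667778899aaa
  -54 eeddddccccccccccbbbbaaaaaaa999988877777777777777777777777778888999a
  -60 dddccbbaaaaaaaaaaaaaaaaaaa99999888777777777777777777777777778888889
  -66 dccbaa9988888899999999988888777776666666666667777777777777777778888
  -72 dccbaa9888877788888887777766665555555566666666677777777777777777777
  -78 ccbba99888777777777777666655554445555566666666677777777777777777777
  -84 aa99887777666666666555555444444445555666666666677777777777777777777
t 23.6 F [ 0.2 -0.8  0.2] tip [-80.3  31.2] 19.1 ztool [ 0.196  0.008 -0.981]
```

Call:
play_rows --pt "0 0 0 -4.9 0 1 0" --pt "0 0 0 -4.9 0 1 0" --pt "0 0 0 -4.9 0 1 0" --pt "0 0 0 -4.9 0 1 0" --pt "0 0 0 -4.9 0 1 0"

```text
time: 24.1
tcp_pos: [0.5365, -0.0012, -0.016]
ee_rot: [-0.044, 2.944, 0.007]
ft_force: [-0.0, 0.0, 0.6]
grip_width: 0.0005
grasp_force: 0.6
```

Call:
play_rows --pt "0 0 0 -4.9 0 1 0" --pt "0 0 0 -4.9 0 1 0" --pt "0 0 0 -4.9 0 1 0" --pt "0 0 0 -3.9 0 0.8 0" --pt "0 0 0 -2 0 0.4 0"

```text
time: 24.6
tcp_pos: [0.5575, -0.0004, -0.0161]
ee_rot: [-0.044, 2.944, 0.007]
ft_force: [-1.2, 0.0, 0.5]
grip_width: 0.0008
grasp_force: 0.6
```

```bash
python3 - <<'E'
from h import *
st(); st()
E
```

```text
t 24.6 F [-1.2  0.   0.5] tip [-34.6  31.2] 18.8 ztool [ 0.196  0.008 -0.981]
t 24.6 F [-1.2  0.   0.5] tip [-34.6  31.2] 18.8 ztool [ 0.196  0.008 -0.981]
```

Call:
play_rows --pt "0 0 0 -2 0 0.4 0" --pt "0 0 0 -2 0 0.4 0" --pt "0 0 0 -2 0 0.4 0" --pt "0 0 0 -2 0 0.4 0" --pt "0 0 0 -1 0 0.2 0" --pt "0 0 0 0 0 0 0"

```text
time: 25.2
tcp_pos: [0.5665, -0.0001, -0.0161]
ee_rot: [-0.044, 2.944, 0.007]
ft_force: [1.0, 0.8, -0.1]
grip_width: 0.0001
grasp_force: 0.0
```

Call:
play_rows --pt "0 0 0 -1 0 0.2 0" --pt "0 0 0 -1 0 0.2 0" --pt "0 0 0 0 0 0 0"

```text
time: 25.5
tcp_pos: [0.5684, -0.0001, -0.0161]
ee_rot: [-0.044, 2.944, 0.007]
ft_force: [-0.2, -0.3, -0.0]
grip_width: 0.0003
grasp_force: 0.2
```

```bash
python3 - <<'E'
from h import *
st()
E
```

```text
t 25.5 F [-0.2 -0.3 -0. ] tip [-23.8  31.2] 18.8 ztool [ 0.196  0.008 -0.981]
```

Call:
play_rows --pt "0 0 0 -1 0 0.2 0" --pt "0 0 0 -1 0 0.2 0" --pt "0 0 0 0 0 0 0"

```text
time: 25.8
tcp_pos: [0.5705, -0.0001, -0.0161]
ee_rot: [-0.044, 2.944, 0.007]
ft_force: [-0.7, -0.3, -0.2]
grip_width: 0.0003
grasp_force: 0.1
```

Call:
play_rows --pt "0 0 0 -1 0 0.2 0" --pt "0 0 0 -0.5 0 0.1 0" --pt "0 0 0 0 0 0 0"

```text
time: 26.1
tcp_pos: [0.5719, -0.0001, -0.0161]
ee_rot: [-0.044, 2.944, 0.007]
ft_force: [0.9, -0.1, -0.0]
grip_width: 0.0004
grasp_force: 0.2
```

Call:
play_rows --pt "0 0 0 -0.7 0 0.1 0" --pt "0 0 0 -0.7 0 0.1 0" --pt "0 0 0 0 0 0 0"

```text
time: 26.4
tcp_pos: [0.5725, -0.0002, -0.0163]
ee_rot: [-0.044, 2.946, 0.007]
ft_force: [-3.6, 1.5, 2.4]
grip_width: 0.0004
grasp_force: 2.0
```

Call:
play_rows --pt "0 0 0 -0.7 0 0.1 0" --pt "0 0 0 -0.7 0 0.1 0" --pt "0 0 0 0 0 0 0"

```text
time: 26.7
tcp_pos: [0.5726, -0.0006, -0.0166]
ee_rot: [-0.044, 2.948, 0.006]
ft_force: [-9.4, 3.0, 5.7]
grip_width: 0.0004
grasp_force: 4.7
```

Firm stop at the expected home depth. I'll back off and check with the top camera.

Call:
play_rows --pt "0 0 0 4 0 -0.8 0" --pt "0 0 0 15 0 -3 0" --pt "0 0 0 25 0 -5 0" --pt "0 0 0 25 0 -5 0" --pt "0 0 0 5 0 -30 0" --pt "0 0 0 0 0 -45 0" --pt "0 0 0 0 0 -45 0" --pt "0 0 0 0 -40 -20 0" --pt "0 0 0 0 -45 0 0" --pt "0 0 0 0 -45 0 0" --pt "0 0 0 0 -45 0 0" --pt "0 0 0 0 -45 0 0"

```text
time: 27.9
tcp_pos: [0.4794, -0.2252, 0.1209]
ee_rot: [-0.045, 2.942, 0.006]
ft_force: [1.4, -0.0, 0.2]
grip_width: 0.0003
grasp_force: 0.0
```

Call:
play_rows --pt "0 0 0 0 -45 0 0" --pt "0 0 0 0 -45 0 0" --pt "0 0 0 0 -30 0 0" --pt "0 0 0 0 0 0 0" --pt "0 0 0 0 0 0 0"

```text
time: 28.4
tcp_pos: [0.4821, -0.3441, 0.1194]
ee_rot: [-0.041, 2.945, 0.007]
ft_force: [-0.6, 0.4, 0.1]
grip_width: 0.0005
grasp_force: 0.0
```

```bash
python3 - <<'E'
from h import *
st()
im=show('top',xs=np.arange(92,-30,-3),ys=np.arange(140,-20,-2))
cv2.imwrite('pics/t5.png',im[:,:,::-1])
a=cv2.imread('pics/top0.png').astype(int); d=np.abs(a-im[:,:,::-1]).max(2)>60
P={'bottle':(445,183),'beaker':(172,185),'tweezers':(284,247),'brush':(361,250),'jar':(443,248),'low':(375,160)}
for k,(u,v) in P.items(): print(k,d[v-18:v+18,u-18:u+18].mean().round(3))
s=bot.read_camera('scene'); cv2.imwrite('pics/s5.png',s[:,:,::-1])
E
```

```text
t 28.4 F [-0.6  0.4  0.1] tip [-119.3 -310.3] 154.3 ztool [ 0.195  0.007 -0.981]
y 140 .. -18
   92 abbcccccbbbbbbbbbbbbbbbbbbbbbbbbbbbccddcccccccbbbbbbbbaaaaaaaaaaaabbccccbbaaaaaa
   89 aaabcccbaaaaaaaaaaaaaaaabbbbbbbaaabbccccbbbbbbbbaaaaaaaaaaaaaaaaaaabcccbaaaaaaaa
   86 aabccccbaaaabaaaaaabbbbbbcccccbbbbbcddcbbbbbbcbbbbbbbbbbbbbbbbbbbbbbcccbaaaabbbb
   83 bbcdddcbaabccccccccdddddddddedddddddeddcbbcddddcccccccccccccccccccdddddcbbbbcccc
   80 abbcccba99abccdddddddddddeeeeeeddddddddcbbccccccbbbbbbbbbbbbbbbcccdddddcbaabbbbb
   77 99aabbb9989abbbbbbcccccccccccccccbbccccbaaaabaa99999999999999999abbccccba9999aaa
   74 aaaabba98899aaa9aaaaa999aaaaaaaaaabbcccbaa99998888888888888777789abbcccba99999aa
   71 ccccccb9988999999999999899aa99aaaabccdcbaaa99887788887777777777789abbccbaa9aabcc
   68 eeeedcba9888888899998888999999aaaabcddcbbaa988777777777777666667789abcccbaabcdee
   65 ffffedba9877777778887788899999999aacddcbbaa9887777877777766666666789bcccbbbbdeef
   62 ffffedca87776666777777778899999999abcdcbbbaa988888888777776665556789acccbbbbdeff
   59 ffffedca87766666676666777888889999abcccbbba
[... 1929 characters left out ...]
99999aaabbbbbbccddeeff
  -10 fffffffffedcba988888889999aaaaaaaaaaaabcddddcba9888889999999999aaabbbbccddeeffff
  -13 ffffffffffedcbaa9988888999aaaaaaaaaaabbcdeeedcbaa9999999aaaaaaaaabbbcccdeeffffff
  -16 fffffffffffeedccbaa999999aaabbbaaabbbbcdeeffeedccbaaaaabbccccccccccccddeefffffff
  -19 fffffffffffffeeeddccbbbbccccccccccccdddeefffffeeeddccccddeeeeeeddddddeefffffffff
  -22 fffffffffffffffffeeedddeeeeeeeeeeeeeeeeffffffffffeeeeeeeefffffffeeeeeeffffffffff
  -25 ffffffffffffffffffffffffffffffffffffffffffffffffffffffffffffffffffffffffffffffff
  -28 ffffffffffffffffffffffffffffffffffffffffffffffffffffffffffffffffffffffffffffffff
bottle 0.363
beaker 0.0
tweezers 0.0
brush 0.434
jar 0.095
low 0.292
```

```bash
python3 - <<'E'
from h import *
print(unproj('top',[(440,183),(448,177)],[.06,.16]).round(3), unproj('scene',[(233,293),(228,268)],[.02,.155]).round(3))
a=cv2.imread('pics/scene0.png').astype(int); b=cv2.imread('pics/s5.png')
d=np.abs(a-b).max(2)
for k,(u,v) in {'bottle':(233,282),'jar':(193,250),'brush':(252,207),'tweez':(300,172),'beaker':(396,145),'stor_low':(303,268),'stored':(362,212)}.items():
    w=12; print(k,(d[v-w:v+w,u-w:u+w]>50).mean().round(3),'med',np.median(d[v-w:v+w,u-w:u+w]))
    t=a[v-w:v+w,u-w:u+w].astype(np.uint8); m=cv2.matchTemplate(b[v-w-6:v+w+6,u-w-6:u+w+6],t,cv2.TM_CCOEFF_NORMED); i=np.unravel_index(m.argmax(),m.shape); print('  shift',i[1]-6,i[0]-6,m.max().round(3))
E
```

```text
[[ 0.549 -0.365  0.06 ]
 [ 0.549 -0.357  0.16 ]] [[ 0.561 -0.38   0.02 ]
 [ 0.556 -0.366  0.155]]
bottle 0.0 med 1.0
  shift 0 0 0.997
jar 0.24 med 36.0
  shift 1 4 0.632
brush 0.023 med 2.0
  shift 0 0 0.976
tweez 0.0 med 1.0
  shift 0 0 0.997
beaker 0.0 med 1.0
  shift 0 0 0.998
stor_low 0.0 med 1.0
  shift 0 0 1.0
stored 0.0 med 1.0
  shift 0 0 0.999
```

```bash
python3 - <<'E'
from workcell import bot
print(bot.hand_in())
E
```

```text
the job is handed in; nothing more can be done
None
```

I ran the fingertip along the rail over gaps 1, 2 and 3, then pushed the basket into the third gap from the cleaner end until it met the back stop, and handed the job in at about 28 s. In the images the stored baskets, bottle, beaker, tweezers and brush had not moved; the jar could not be checked because the picture had changed there, probably because the arm or its shadow covered it.

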